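Slide the tall hopper into its dock and swing the keeper shut

TASK

Without grasping or lifting anything, gently push the tall filled hopper tube low on its metal foot, so that it slides upright across the bench until it rests against both faces of the V-shaped dock. Then push the swinging keeper bar fully shut behind it. Do not let the hopper tip, and leave everything else on the bench where it is.

Things in the scene. Friction and masses are not known exactly. Their poses are not given: they have to be found in the camera images.
- hopper: The tall hopper tube, loose, round, 210 mm tall, about 0.4 kg: an aluminium foot 46 mm in diameter up to 40 mm above the bench, above it a amber tube 40 mm in diameter, and a black cap 43 mm in diameter. Origin at the centre of its underside. It tips if pushed much higher than its foot.
- dock: V-shaped grey stop, fixed. Origin on the bench where the centre of the hopper's underside is when it touches both faces. x points into the V (the way the hopper is pushed in), y to its left, z up. Two upright faces, 60 mm long, 45 mm high, 45 degrees either side of x, meet 32 mm beyond the origin; the mouth is 84 mm wide, 10 mm before the origin. No floor plate: the hopper slides on the bench.
- keeper (a joint): Keeper bar's angle about its upright pivot: 0 = shut (a stop), the bar lying along the dock's -y across the mouth, 5 mm behind the seated hopper; grows as it opens towards the dock's -x (pi/2: points along -x) and on to 2.5 rad; it starts open on the dock's +y side. It stays where left; about 1 N near its end moves it.
- keeper_pivot (a point): On the keeper's pivot axis, 22 mm above the bench; at x = -33 mm, y = +65 mm in the dock's frame. Its hub is 22 mm in diameter, 33 mm high, on a 12 mm pin 40 mm high.
- keeper_ball (a point): Centre of the black ball, 24 mm in diameter, on the end of the keeper bar, 150 mm from the pivot and 22 mm above the bench. The bar is dark steel, 10 mm thick, and spans 12 to 32 mm above the bench.
- short_hopper: bystander: the same make as the tall hopper but only 110 mm tall; stands beside the dock. Origin at the centre of its underside.
- jar: bystander: closed clear jar, 60 mm diameter, 75 mm tall, stands behind the V. Origin at the centre of its underside.
- collar: bystander: steel ring lying flat, 48 mm outside, 18 mm high. Origin at the centre of its underside.
- wrench: bystander: wrench lying on the bench, towards the robot's right.
- screwdriver: bystander: screwdriver lying on the bench, towards the robot's left.
- tray: bystander: open grey tray 130 x 100 x 45 mm, towards the robot's left. Origin at the centre of its underside.
Mind the look-alikes: they are no part of the job. Leave any red look-alike of the dock alone. What is shaped like the hopper but yellow is not meant.

How it is judged:
By the outcome, as a careful person would: the job done as asked, in the order asked, and still so for the second after the job is handed in, with the robot touching nothing.
It also fails if it takes over 67 s, if anything falls off the work surface, if the arm or the gripper's body presses on something with over 40 N, if the wrist force passes 120 N, or if a joint passes its speed limit or range.

ROBOT

A 6-joint arm with a two-finger parallel gripper is mounted at the origin on the work surface. World frame = base frame: x ahead of the robot, y to its left, z up, the work surface at z = 0. Lengths are in mm, angles in rad, forces in N, time in s.
With the tool pointing down it reaches from about 375 to 900 mm from the base axis. Payload 3.1 kg.
Tool frame: the origin (TCP) lies on the centre line of the jaws, within the pads' length; the fingertips stand 17 mm ahead of it and the grasp point (between the pads) lies 2 mm behind it; z points along the fingers, y is the direction in which the jaws open and shut (so a half turn about z gives the same grasp; the last joint's range is limited). The gripper opens to 87 mm and grips with 3 to 60 N. Pads are 19 mm wide; open, the fingers measure 117 mm over their backs; the gripper's body (75 mm by 190 mm) begins 51 mm behind the grasp point.
Start: joints at [-0.178, 0.527, 1.433, -0, 1.181, -0.178], TCP at [624.977, 0.034, 239.548] pointing down, gripper open.
Joint ranges: [-3.08, 3.08], [-0.75, 2.2], [0.22, 2.44], [-1.43, 4.57], [0, 2.65], [-2.85, 2.85]. Speed limits (rad/s): [2.79, 2.79, 3.14, 3.14, 3.14, 3.14].

INTERFACE

Orientations are given as a rotation vector (axis times angle).
In Python, from bench import arm, imaging gives the robot as it stands.
- The arm moves only by the shell command python3 -m jog 'ROWS' [OPENING] [FORCE]. ROWS is JSON, a list of rows, each an object of numbers: "tx", "ty", "tz": the shift along the world's x, y, z in m; "wx", "wy", "wz": the turn, a rotation vector about the world's x, y, z in degrees. A call has 1 to 5 rows; each row shifts and turns the commanded pose from where the row before left it; what a row does not reach is not made up. A row lasts 1/8 s, in which the tool goes at most 62.5 mm and 10.7 degrees, less where a joint would pass 70% of its speed; a pose out of reach is approached as far as the arm can. A call is refused whole if a number of a shift passes 0.0625 or a number of a turn 10.7, either way. A call with a gripper value outside its range is refused whole. OPENING is the opening, from 0 (shut) to 1 (fully open), set as the call begins (- or left out, the last holds). The fingers move at their own pace and stop on an object; FORCE is the grip in N (left out, the last holds). Time passes only in rows, so rows that do not move let the fingers close. It gives the time, the measured TCP pose, the force and the opening at its end, in the units of the state.
- arm.observe(): the state, without advancing time (a new reading comes with each control period).
- imaging.camera(name): name is "scene" or "side" or "wrist"; returns the picture (420x560x3 uint8, red, green, blue); there is no depth.
- imaging.camera_info(name): a dict with "fov_y" (degrees; the focal length in pixels is half the picture's height over the tangent of half this angle, whatever the lens; pixels are square), "cx", "cy" (the principal point, pixels), "eye" and "attitude" of the camera in the world. Camera axes: x right, y up, looking along -z (the intrinsics and any distortion apply to the point x, -y, -z); pixel columns grow to the right and rows downward; lengths in mm; the calibration is good to about 2 mm. The wrist camera is an equidistant fisheye: a pixel r from the principal point sees the ray r / f radians off the axis. A picture is of the moment at which its call begins: read the wrist's pose just before it. camera_info takes no time and is no camera call; for the wrist camera it gives the pose at the moment of the call.
- arm.sign_off(): hands the job in, once; it reports no verdict.
The state is a dict: "time": time; "joint_pos": joint angles; "dq": joint speeds; "effort": joint torques, N m; "ee_pos": TCP position; "tcp_rot": TCP orientation; "force": force on the tool from outside, world axes, zero at the start; "ft_torque": the same for the moment, N m; "opening": finger opening in mm.
Only numpy, scipy, OpenCV 4.12 (cv2) and the standard library are available. Lean on these libraries where they do the work, as an engineer would, in place of code of your own. Each camera call takes 0.05 s, during which the arm holds its last target.

## Working session

There is one attempt and no reset: what is moved stays moved. The work goes in short steps, Python scripts to look and compute and a shell command to move; the robot and the scene stay as the last step left them, time stands still between calls to the robot, and variables do not carry over. Pictures are saved under pics/ and viewed, and the job is handed in when it is done.

```bash
mkdir -p pics; ls; python3 - <<'E'
from bench import arm, imaging
import cv2
print(arm.observe())
for n in ["scene","side","wrist"]:
    print(n, imaging.camera_info(n))
    cv2.imwrite(f"pics/{n}0.png", imaging.camera(n)[:,:,::-1])
E
```

```text
pics
{'time': 0.0, 'joint_pos': array([-1.78453175e-01,  5.28455573e-01,  1.43390033e+00,  2.16256307e-06,
        1.18136799e+00, -1.78514961e-01]), 'dq': array([ 0.00021263,  0.00061476, -0.00147245, -0.00110542, -0.001751  ,
       -0.00066695]), 'effort': array([-5.45745443e-04, -4.40045428e+01, -1.76593530e+01,  6.32597599e-02,
        5.83207863e-02, -1.53719384e-04]), 'ee_pos': array([6.24312069e+02, 1.83398918e-01, 2.38578717e+02]), 'tcp_rot': array([-2.22013470e+00, -2.22027005e+00,  1.90569046e-03]), 'force': array([ 0.24038703, -0.11068297, -0.27729815]), 'ft_torque': array([-0.04230518, -0.03505121, -0.01333156]), 'opening': 87.31015278565023}
scene {'fov_y': 50.233978826290404, 'cx': 277.9467858689875, 'cy': 218.52781705665444, 'eye': array([1120.50969701,  306.5847947 ,  999.51408164]), 'attitude': array([0.36840664, 0.63052567, 2.00731507])}
side {'fov_y': 42.85260317713157, 'cx': 282.9336563821277, 'cy': 207.72319289331674, 'eye': array([  -59.5262016 , -1033.17119787,   797.38503729]), 'attitude': array([ 1.00274157, -0.27305393, -0.50344388])}
wrist {'fov_y': 65.70646984690485, 'cx': 277.03172416979555, 'cy': 207.95709104588653, 'eye': array([625.18221435,  82.94829279, 383.74208767]), 'attitude': array([-3.04787920e-01,  2.31511087e-03, -1.25960923e-04])}
```

View pics/scene0.png

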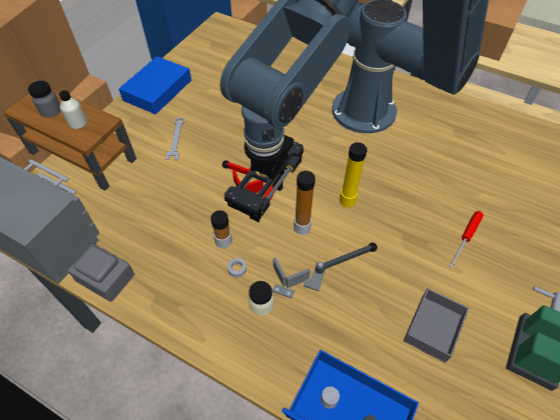

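View pics/side0.png

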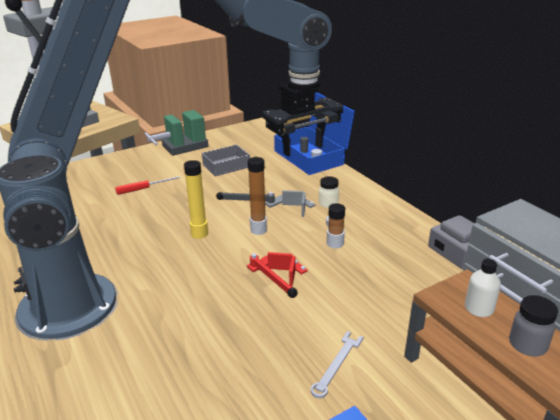

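View pics/wrist0.png

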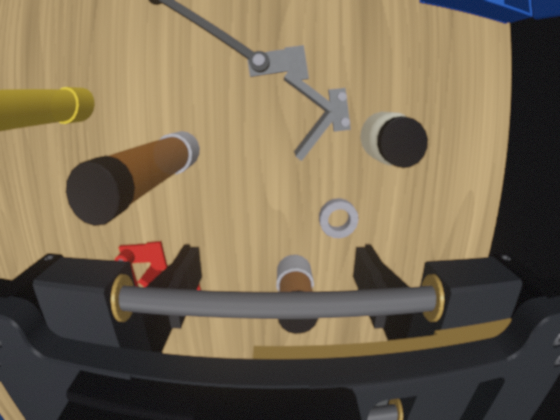

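Candidates for the hopper are the amber tall tube (scene 304,205; wrist foot ~185,150), the yellow tube (scene 352,175), and the short amber one (scene 222,230). The dock is either the grey V (scene 290,272) or the red one (scene 250,185). I choose the amber tall tube and the grey V, and will check both in close crops.

```bash
cat > h.py <<'E'
import numpy as np, cv2
from scipy.spatial.transform import Rotation as R
from bench import arm, imaging
H,W=420,560
def ray(info,name,u,v):
    f=(H/2)/np.tan(np.radians(info['fov_y'])/2)
    x,y=(u-info['cx']),(v-info['cy'])
    if name=='wrist':
        r=np.hypot(x,y); th=r/f
        d=np.array([np.sin(th)*x/max(r,1e-9),-np.sin(th)*y/max(r,1e-9),-np.cos(th)])
    else: d=np.array([x/f,-y/f,-1.])
    return R.from_rotvec(info['attitude']).apply(d)
def at(info,name,u,v,z):
    d=ray(info,name,u,v); e=info['eye']; return e+d*(z-e[2])/d[2]
def proj(info,name,p):
    f=(H/2)/np.tan(np.radians(info['fov_y'])/2)
    c=R.from_rotvec(info['attitude']).inv().apply(np.asarray(p,float)-info['eye'])
    if name=='wrist':
        th=np.arctan2(np.hypot(c[0],c[1]),-c[2]); k=f*th/max(np.hypot(c[0],c[1]),1e-9)
        return info['cx']+k*c[0],info['cy']-k*c[1]
    return info['cx']+f*c[0]/-c[2],info['cy']-f*c[1]/-c[2]
def crop(src,dst,u0,v0,u1,v1,s):
    im=cv2.imread(src)[v0:v1,u0:u1]; im=cv2.resize(im,None,fx=s,fy=s,interpolation=cv2.INTER_CUBIC)
    for u in range((u0+9)//10*10,u1,10):
        L=8 if u%50 else 16
        cv2.line(im,(int((u-u0+.5)*s),0),(int((u-u0+.5)*s),L),(255,0,255),1)
        if u%20==0: cv2.putText(im,str(u),(int((u-u0)*s),26),0,.4,(255,0,255),1)
    for v in range((v0+9)//10*10,v1,10):
        cv2.line(im,(0,int((v-v0+.5)*s)),(8,int((v-v0+.5)*s)),(255,0,255),1)
        if v%20==0: cv2.putText(im,str(v),(10,int((v-v0)*s)+5),0,.4,(255,0,255),1)
    cv2.imwrite(dst,im)
E
python3 -c "
from h import *
crop('pics/wrist0.png','pics/w0c.png',145,30,365,190,3.6)
crop('pics/scene0.png','pics/s0c.png',205,160,385,300,4.2)
crop('pics/wrist0.png','pics/w0d.png',140,0,360,100,3.6)
"
```

```text
(no output)
```

View pics/w0c.png

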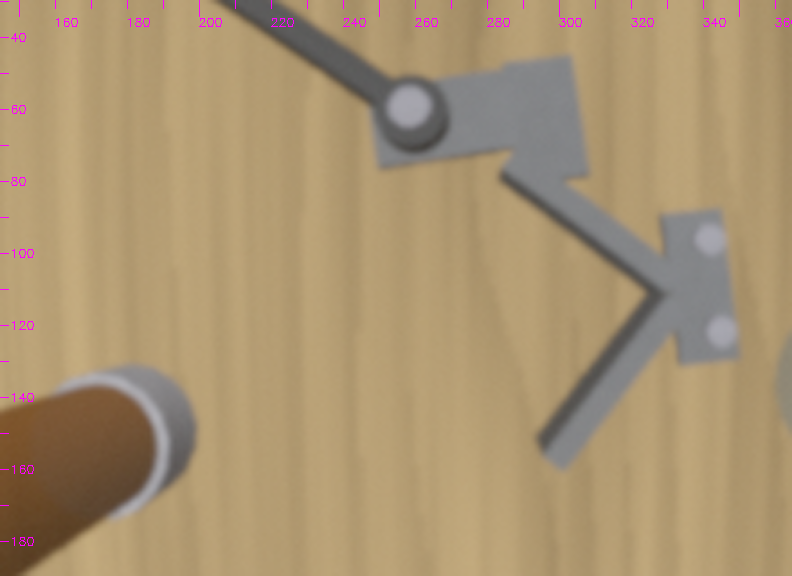

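View pics/s0c.png

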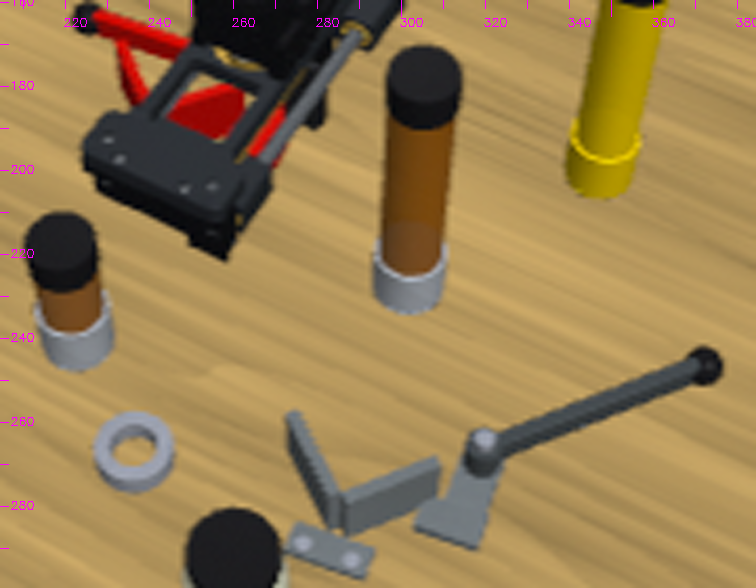

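```bash
cat > fit.py <<'E'
from h import *
from scipy.optimize import least_squares
iw={'fov_y': 65.70646984690485, 'cx': 277.03172416979555, 'cy': 207.95709104588653, 'eye':np.array([625.18221435,82.94829279,383.74208767]),'attitude':np.array([-3.04787920e-01,2.31511087e-03,-1.25960923e-04])}
isc=imaging.camera_info('scene')
def W_(x,y): return 145+x/3.6-.5,30+y/3.6-.5
def S_(x,y): return 205+x/4.2-.5,160+y/4.2-.5
s=60/2**.5
obs=[('wrist',W_(667,291),(32,0,45)),('wrist',W_(650,292),(32,0,0)),
('wrist',W_(545,455),(32-s,-s,45)),('wrist',W_(538,438),(32-s,-s,0)),
('wrist',W_(500,176),(32-s,s,0)),
('wrist',W_(409,106),(-33,65,40)),('scene',S_(484,437),(-33,65,40))]
I={'wrist':iw,'scene':isc}
def dk(p,l): 
    c,n=np.cos(p[2]),np.sin(p[2]); return np.array([p[0]+c*l[0]-n*l[1],p[1]+n*l[0]+c*l[1],l[2]])
def res(p): return np.ravel([np.subtract(proj(I[n],n,dk(p,l)),o) for n,o,l in obs])
r=least_squares(res,[680,150,0.0]); print(r.x, r.fun.reshape(-1,2).round(1))
print('pivot',dk(r.x,(-33,65,22)))
print('ball scene',at(isc,'scene',*S_(704,366),22),'pivot scene',at(isc,'scene',*S_(484,437),40),'wrist',at(iw,'wrist',*W_(409,106),40))
print('hopper cap',at(isc,'scene',*S_(425,72),210), 'foot near rim',at(isc,'scene',*S_(408,312),0),'foot c',at(isc,'scene',*S_(408,290),0))
for n in ('wrist','scene'):
    im=cv2.imread(f'pics/{n}0.png')
    for i,l in enumerate([(32,0),(32-s,s),(32-s,-s)]):
        for z in(0,45):
            u,v=proj(I[n],n,dk(r.x,(*l,z))); cv2.circle(im,(round(u),round(v)),1,(0,255,0),-1)
    cv2.imwrite(f'pics/{n}0o.png',im)
E
python3 fit.py; python3 -c "
from h import *
crop('pics/wrist0.png','pics/w0e.png',50,0,250,230,2.6)"
```

```text
[6.47993669e+02 7.71306131e+01 1.56101041e-01] [[ 0.6  0.2]
 [-0.8 -0.4]
 [ 0.1  0.1]
 [-0.  -0.7]
 [-0.5  1.3]
 [ 0.4  0.1]
 [ 1.   0.7]]
pivot [605.28950771 136.20983612  22.        ]
ball scene [485.63281616 224.58779727  22.        ] pivot scene [604.71455947 133.23984356  40.        ] wrist [604.86990374 136.30158206  40.        ]
hopper cap [507.70261919  34.96283586 210.        ] foot near rim [525.90235467  44.17951526   0.        ] foot c [ 5.11099149e+02  3.64392876e+01 -1.13686838e-13]
```

View pics/w0e.png

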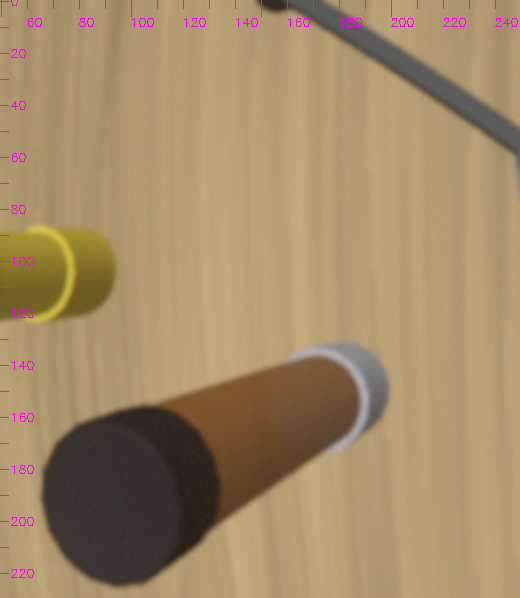

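```bash
python3 - <<'E'
exec(open('fit.py').read().split('r=least')[0])
print(at(iw,'wrist',91.8,193,210))
print('right rim pt z0', at(iw,'wrist',50+388/2.6-.5,386/2.6-.5,0), at(iw,'wrist',50+340/2.6,342/2.6-.5,0))
im=cv2.imread('pics/wrist0.png')
im2=cv2.imread('pics/scene0.png')
for c in [(508.5,35.5)]:
  for rr,z,col in((23,0,(0,255,0)),(23,40,(255,0,0)),(21.5,210,(0,0,255))):
    for a in np.linspace(0,6.28,60):
        P=(c[0]+rr*np.cos(a),c[1]+rr*np.sin(a),z)
        for m,n in((im,'wrist'),(im2,'scene')):
            u,v=proj(I[n],n,P); u,v=round(u),round(v)
            if 0<=u<560 and 0<=v<420: m[v,u]=col
cv2.imwrite('pics/a.png',im);cv2.imwrite('pics/b.png',im2)
crop('pics/a.png','pics/a1.png',50,100,210,230,3)
crop('pics/b.png','pics/b1.png',280,160,330,245,5)
a=cv2.imread('pics/a1.png');b=cv2.imread('pics/b1.png')
o=np.zeros((430,740,3),np.uint8);o[:a.shape[0],:a.shape[1]]=a;o[:b.shape[0],485:485+b.shape[1]]=b
cv2.imwrite('pics/ab.png',o)
E
```

```text
[509.72627517  38.00161325 210.        ]
right rim pt z0 [529.94035161  37.99213421   0.        ] [508.1686826   59.48028809   0.        ]
```

View pics/ab.png

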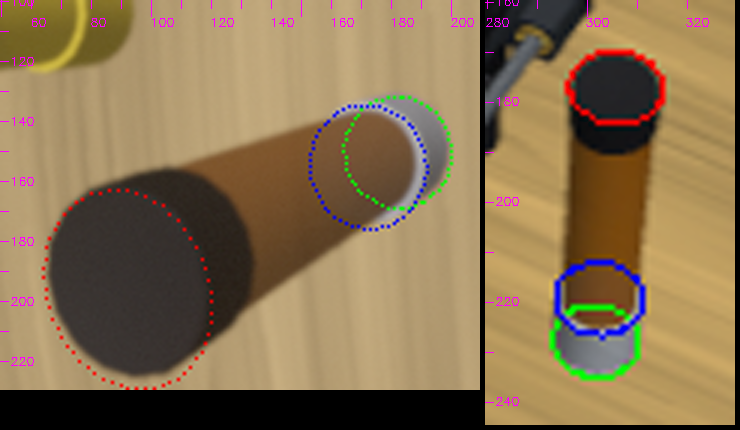

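```bash
python3 - <<'E'
exec(open('fit.py').read().split('r=least')[0])
print('yellow w foot right rim', at(iw,'wrist',50+114/2.6,272/2.6,0))
print('yellow scene foot c', at(isc,'scene',*S_(600,185),0),'cap',at(isc,'scene',357,149,210))
isd=imaging.camera_info('side')
def si(u,v,z): return at(isd,'side',u,v,z).round()
print('side: yellow foot',si(199,233,0),'red ball',si(292,293,22),'red pivot',si(251,262,22),'red v',si(303,268,20),'hopper foot',si(259,230,0), 'short',si(336,243,0),'wrench',si(322,388,0),si(352,338,0))
print('ball(wrist)',at(iw,'wrist',153,1,22))
E
python3 -c "
from h import *
crop('pics/side0.png','pics/sd0c.png',170,140,350,310,4)"
```

```text
yellow w foot right rim [387.0701542  102.48052829   0.        ]
yellow scene foot c [3.74726174e+02 1.08682471e+02 1.13686838e-13] cap [370.04093153 102.85841875 210.        ]
side: yellow foot [363. 105.   0.] red ball [ 429. -257.   22.] red pivot [ 407. -109.   22.] red v [ 501. -193.   20.] hopper foot [506.  32.   0.] short [ 646. -128.    0.] wrench [ 347. -492.    0.] [ 472. -420.    0.]
ball(wrist) [481.03758896 219.93433324  22.        ]
```

View pics/sd0c.png

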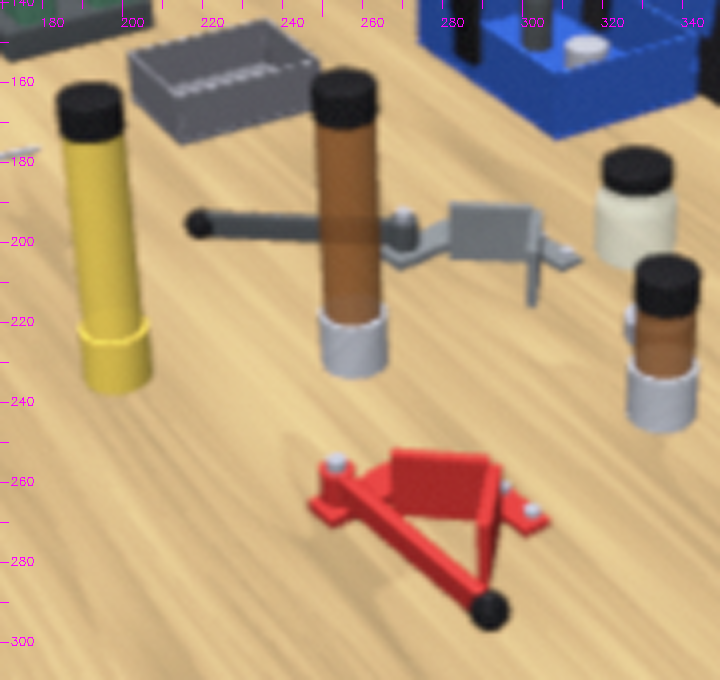

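```bash
python3 -m jog '[{"tz":0.03,"tx":-0.01,"ty":-0.02,"wz":-9},{"tz":0.02,"tx":-0.03,"ty":-0.02,"wz":-9},{"tx":-0.03,"ty":-0.02,"wz":-9},{"tx":-0.03,"ty":-0.02,"wz":-9},{"tx":-0.03,"ty":-0.02,"wz":-9}]' 0.41 10
```

```text
invalid input at $[0]: expected keys tx, ty, tz, wx, wy, wz
```

```bash
python3 -m jog '[{"tx":-0.01,"ty":-0.02,"tz":0.03,"wx":0,"wy":0,"wz":-9},{"tx":-0.03,"ty":-0.02,"tz":0.02,"wx":0,"wy":0,"wz":-9},{"tx":-0.03,"ty":-0.02,"tz":0,"wx":0,"wy":0,"wz":-9},{"tx":-0.03,"ty":-0.02,"tz":0,"wx":0,"wy":0,"wz":-9},{"tx":-0.03,"ty":-0.02,"tz":0,"wx":0,"wy":0,"wz":-9}]' 0.41 10
python3 -m jog '[{"tx":-0.01,"ty":0,"tz":0,"wx":5.6,"wy":-5.6,"wz":0},{"tx":0,"ty":0,"tz":0,"wx":5.6,"wy":-5.6,"wz":0},{"tx":0,"ty":0,"tz":0,"wx":5.6,"wy":-5.6,"wz":0},{"tx":0,"ty":0,"tz":0,"wx":5.6,"wy":-5.6,"wz":0},{"tx":0,"ty":0,"tz":0,"wx":5.6,"wy":-5.6,"wz":0}]'
python3 - <<'E'
from h import *
s=arm.observe(); print(s['joint_pos'],s['ee_pos']); print(R.from_rotvec(s['tcp_rot']).as_matrix().round(2))
E
```

```text
time: 0.78
ee_pos: [493.8, -100.4, 289.4]
tcp_rot: [-2.905, -1.195, 0.0]
force: [-0.2, -0.8, -0.4]
opening: 45.3
time: 1.4
ee_pos: [484.9, -100.2, 290.0]
tcp_rot: [-2.524, -1.046, -0.916]
force: [-0.2, 1.3, -0.2]
opening: 35.9
[-0.84320969  0.2827233   1.93585751  0.79003331  1.12048072 -0.48852701] [ 484.93555769 -100.21882277  289.99084737]
[[ 0.54  0.71  0.45]
 [ 0.54 -0.71  0.45]
 [ 0.64  0.   -0.77]]
```

```bash
python3 -m jog '[{"tx":-0.012,"ty":0.02,"tz":-0.03,"wx":0,"wy":0,"wz":0},{"tx":-0.012,"ty":0.02,"tz":-0.04,"wx":0,"wy":0,"wz":0},{"tx":-0.011,"ty":0.02,"tz":-0.05,"wx":0,"wy":0,"wz":0},{"tx":0,"ty":0.017,"tz":-0.05,"wx":0,"wy":0,"wz":0},{"tx":0,"ty":0,"tz":-0.02,"wx":0,"wy":0,"wz":0}]'
python3 - <<'E'
from h import *
s=arm.observe(); print(s['joint_pos'],s['ee_pos'])
for n in('scene','side','wrist'): cv2.imwrite(f'pics/{n}1.png',imaging.camera(n)[:,:,::-1])
E
```

```text
time: 2.02
ee_pos: [448.6, -21.3, 97.3]
tcp_rot: [-2.524, -1.044, -0.904]
force: [1.0, 0.1, 0.1]
opening: 35.3
[-0.76296385  0.69507162  2.26206072  1.36623086  0.70766454 -1.27641109] [448.63184212 -21.343028    97.34054315]
```

View pics/side1.png

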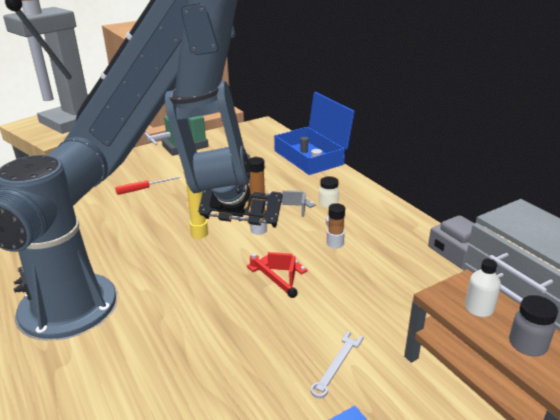

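View pics/scene1.png

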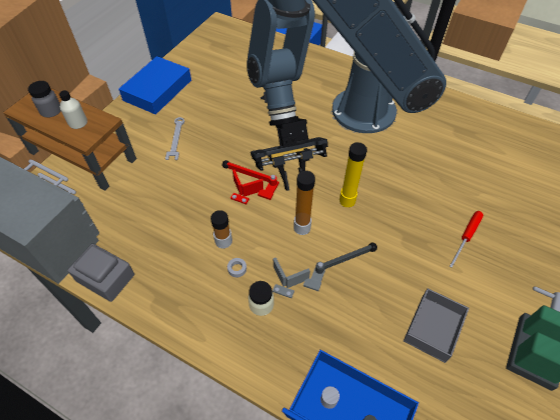

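View pics/wrist1.png

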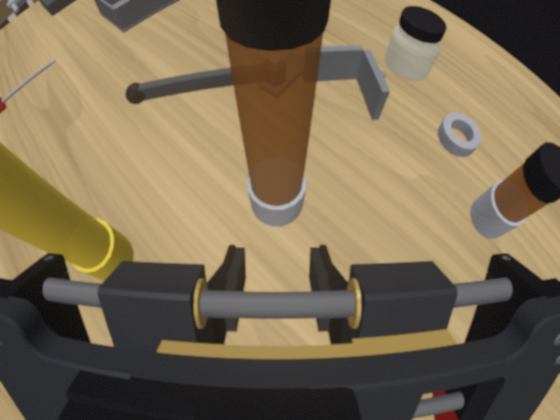

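```bash
python3 -m jog '[{"tx":0.0,"ty":0,"tz":-0.025,"wx":0,"wy":0,"wz":0},{"tx":0,"ty":0,"tz":-0.025,"wx":0,"wy":0,"wz":0},{"tx":0,"ty":0,"tz":-0.02,"wx":0,"wy":0,"wz":0},{"tx":0.01,"ty":0.01,"tz":0,"wx":0,"wy":0,"wz":0},{"tx":0.005,"ty":0.005,"tz":0,"wx":0,"wy":0,"wz":0}]'
python3 - <<'E'
from h import *
s=arm.observe(); print(s['joint_pos'],s['ee_pos'])
for n in('wrist',):
    i=imaging.camera_info(n); print(i)
    cv2.imwrite(f'pics/{n}2.png',imaging.camera(n)[:,:,::-1])
E
```

```text
time: 2.8
ee_pos: [466.1, -8.4, 30.5]
tcp_rot: [-2.527, -1.048, -0.913]
force: [-0.2, 0.9, 0.5]
opening: 36.0
[-0.70131913  0.88788292  2.24500037  1.64762815  0.69125531 -1.56166238] [466.10718417  -8.36539602  30.4687693 ]
{'fov_y': 65.70646984690485, 'cx': 277.03172416979555, 'cy': 207.95709104588653, 'eye': array([446.03555537, -28.5103886 , 195.11360538]), 'attitude': array([ 0.36538043, -0.15396714, -0.77521441])}
```

View pics/wrist2.png

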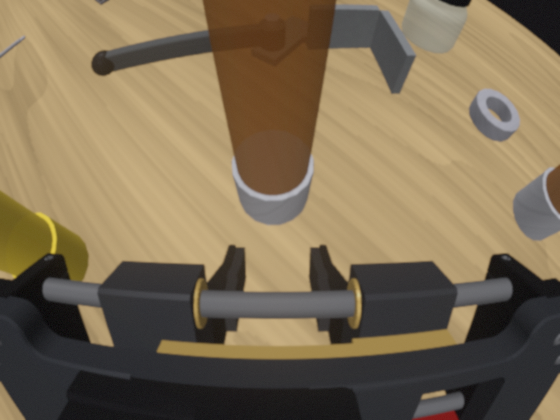

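```bash
python3 -m jog '[{"tx":0.005,"ty":0.005,"tz":-0.003,"wx":0,"wy":0,"wz":0},{"tx":0.005,"ty":0.005,"tz":0,"wx":0,"wy":0,"wz":0},{"tx":0.004,"ty":0.004,"tz":0,"wx":0,"wy":0,"wz":0},{"tx":0.003,"ty":0.003,"tz":0,"wx":0,"wy":0,"wz":0},{"tx":0.002,"ty":0.002,"tz":0,"wx":0,"wy":0,"wz":0}]'
python3 - <<'E'
from h import *
s=arm.observe(); print(s['ee_pos'],s['force'])
for n in('wrist',):
    cv2.imwrite(f'pics/{n}3.png',imaging.camera(n)[:,:,::-1])
E
```

```text
time: 3.48
ee_pos: [484.1, 11.3, 26.5]
tcp_rot: [-2.526, -1.047, -0.909]
force: [-0.2, 0.5, -0.7]
opening: 35.6
[484.08469292  11.31082264  26.54874447] [-0.23917689  0.45853901 -0.67683891]
```

View pics/wrist3.png

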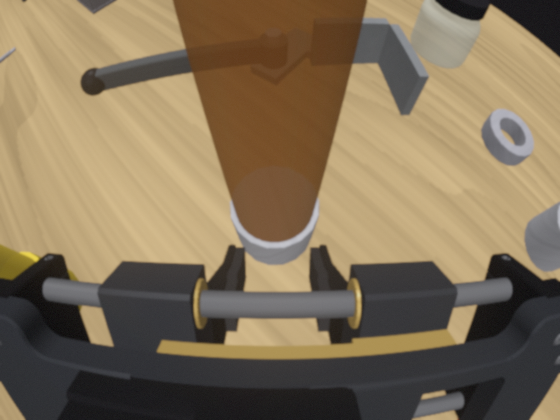

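```bash
python3 -m jog '[{"tx":0.002,"ty":0.002,"tz":0,"wx":0,"wy":0,"wz":0},{"tx":0.002,"ty":0.002,"tz":0,"wx":0,"wy":0,"wz":0},{"tx":0.003,"ty":0.002,"tz":0,"wx":0,"wy":0,"wz":0},{"tx":0.004,"ty":0.001,"tz":0,"wx":0,"wy":0,"wz":0},{"tx":0.005,"ty":0.001,"tz":0,"wx":0,"wy":0,"wz":0}]'
python3 -m jog '[{"tx":0.005,"ty":0.001,"tz":0,"wx":0,"wy":0,"wz":0},{"tx":0.005,"ty":0.001,"tz":0,"wx":0,"wy":0,"wz":0},{"tx":0.005,"ty":0.001,"tz":0,"wx":0,"wy":0,"wz":0},{"tx":0.005,"ty":0.001,"tz":0,"wx":0,"wy":0,"wz":0},{"tx":0.003,"ty":0.001,"tz":0,"wx":0,"wy":0,"wz":0}]'
python3 - <<'E'
from h import *
for n in('wrist','scene'):
    cv2.imwrite(f'pics/{n}4.png',imaging.camera(n)[:,:,::-1])
E
```

```text
time: 4.15
ee_pos: [500.0, 19.3, 26.5]
tcp_rot: [-2.526, -1.046, -0.909]
force: [-1.8, -0.5, -0.3]
opening: 35.7
time: 4.78
ee_pos: [523.4, 24.0, 26.6]
tcp_rot: [-2.526, -1.047, -0.91]
force: [-2.3, -0.3, -0.5]
opening: 35.4
```

View pics/wrist4.png

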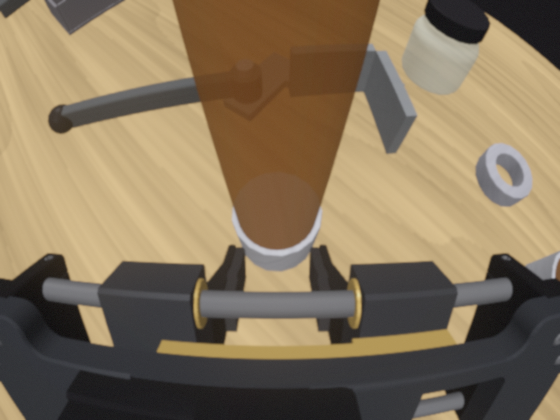

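View pics/scene4.png

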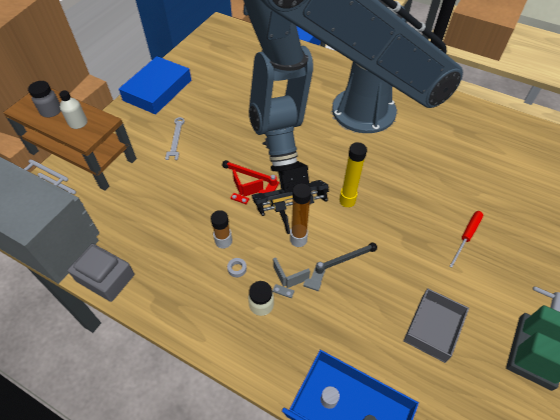

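```bash
python3 -m jog '[{"tx":0.005,"ty":0.002,"tz":0,"wx":0,"wy":0,"wz":0},{"tx":0.005,"ty":0.002,"tz":0,"wx":0,"wy":0,"wz":0},{"tx":0.006,"ty":0.002,"tz":0,"wx":0,"wy":0,"wz":0},{"tx":0.006,"ty":0.002,"tz":0,"wx":0,"wy":0,"wz":0},{"tx":0.006,"ty":0.002,"tz":0,"wx":0,"wy":0,"wz":0}]'
python3 -m jog '[{"tx":0.006,"ty":0.002,"tz":0,"wx":0,"wy":0,"wz":0},{"tx":0.006,"ty":0.002,"tz":0,"wx":0,"wy":0,"wz":0},{"tx":0.006,"ty":0.002,"tz":0,"wx":0,"wy":0,"wz":0},{"tx":0.006,"ty":0.002,"tz":0,"wx":0,"wy":0,"wz":0},{"tx":0.005,"ty":0.002,"tz":0,"wx":0,"wy":0,"wz":0}]'
python3 -m jog '[{"tx":0.005,"ty":0.002,"tz":0,"wx":0,"wy":0,"wz":0},{"tx":0.005,"ty":0.002,"tz":0,"wx":0,"wy":0,"wz":0},{"tx":0.005,"ty":0.001,"tz":0,"wx":0,"wy":0,"wz":0},{"tx":0.005,"ty":0.001,"tz":0,"wx":0,"wy":0,"wz":0},{"tx":0.004,"ty":0.001,"tz":0,"wx":0,"wy":0,"wz":0}]'
python3 - <<'E'
from h import *
for n in('wrist','scene'):
    cv2.imwrite(f'pics/{n}5.png',imaging.camera(n)[:,:,::-1])
E
```

```text
time: 5.5
ee_pos: [551.4, 34.3, 26.5]
tcp_rot: [-2.526, -1.047, -0.909]
force: [-1.9, 0.6, 0.2]
opening: 35.7
time: 6.12
ee_pos: [580.4, 44.2, 26.6]
tcp_rot: [-2.526, -1.046, -0.91]
force: [-1.8, -1.5, -0.3]
opening: 35.8
time: 6.75
ee_pos: [604.3, 51.1, 26.5]
tcp_rot: [-2.526, -1.046, -0.91]
force: [-2.3, 0.0, -0.0]
opening: 35.9
```

View pics/wrist5.png

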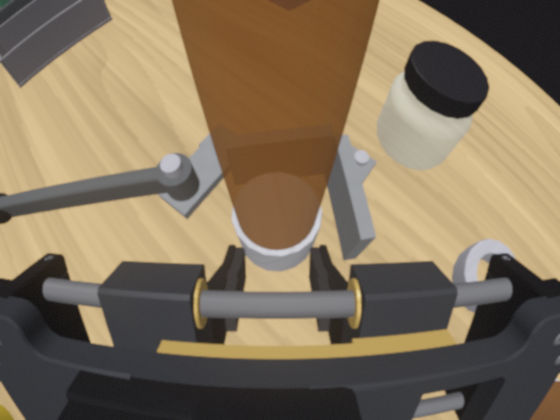

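View pics/scene5.png

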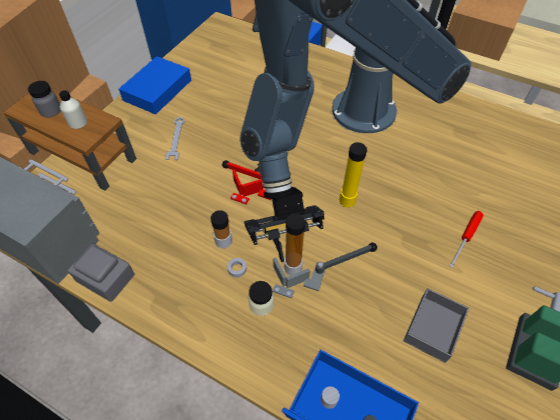

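```bash
python3 -m jog '[{"tx":-0.012,"ty":-0.012,"tz":0,"wx":0,"wy":0,"wz":0},{"tx":-0.002,"ty":0.006,"tz":0,"wx":0,"wy":0,"wz":-9},{"tx":-0.002,"ty":0.006,"tz":0,"wx":0,"wy":0,"wz":-9},{"tx":-0.002,"ty":0.007,"tz":0,"wx":0,"wy":0,"wz":-9},{"tx":-0.001,"ty":0.008,"tz":0,"wx":0,"wy":0,"wz":-9}]'
python3 - <<'E'
from h import *
s=arm.observe(); print(s['joint_pos'],s['ee_pos']); print(R.from_rotvec(s['tcp_rot']).as_matrix().round(2))
for n in('wrist','scene'):
    print(imaging.camera_info(n))
    cv2.imwrite(f'pics/{n}6.png',imaging.camera(n)[:,:,::-1])
E
```

```text
time: 7.48
ee_pos: [588.0, 64.0, 27.5]
tcp_rot: [-2.873, -0.296, -1.043]
force: [0.7, 0.4, -1.0]
opening: 35.6
[-0.21173751  0.8717319   2.12859014  2.63789847  0.5699924  -1.46382696] [588.01455056  63.98468034  27.47288846]
[[ 0.75  0.2   0.63]
 [ 0.16 -0.98  0.13]
 [ 0.64 -0.   -0.77]]
{'fov_y': 65.70646984690485, 'cx': 277.03172416979555, 'cy': 207.95709104588653, 'eye': array([559.72342065,  57.69384804, 191.98739946]), 'attitude': array([ 0.32854982, -0.26594724, -1.34727491])}
{'fov_y': 50.233978826290404, 'cx': 277.9467858689875, 'cy': 218.52781705665444, 'eye': array([1120.50969701,  306.5847947 ,  999.51408164]), 'attitude': array([0.36840664, 0.63052567, 2.00731507])}
```

View pics/wrist6.png

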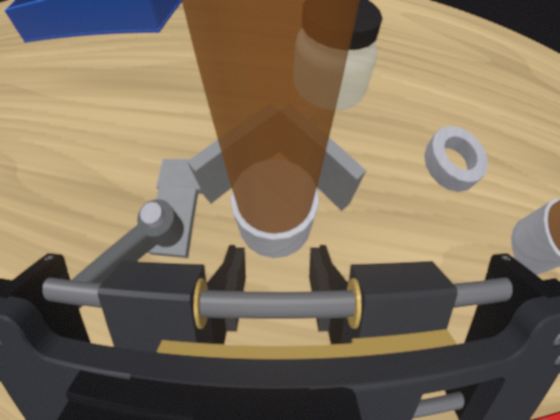

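View pics/scene6.png

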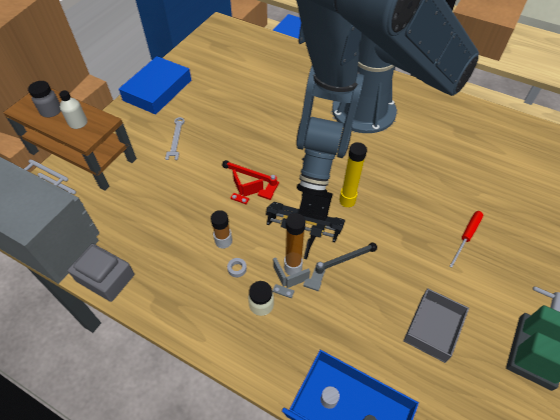

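```bash
python3 -m jog '[{"tx":0.004,"ty":0.001,"tz":0,"wx":0,"wy":0,"wz":0},{"tx":0.004,"ty":0.001,"tz":0,"wx":0,"wy":0,"wz":0},{"tx":0.004,"ty":0.001,"tz":-0.001,"wx":0,"wy":0,"wz":0},{"tx":0.004,"ty":0.001,"tz":0,"wx":0,"wy":0,"wz":0},{"tx":0.003,"ty":0.001,"tz":0,"wx":0,"wy":0,"wz":0}]'
python3 -m jog '[{"tx":0.003,"ty":0.0005,"tz":0,"wx":0,"wy":0,"wz":0},{"tx":0.002,"ty":0.0005,"tz":0,"wx":0,"wy":0,"wz":0},{"tx":0.002,"ty":0.0005,"tz":0,"wx":0,"wy":0,"wz":0},{"tx":0.001,"ty":0,"tz":0,"wx":0,"wy":0,"wz":0},{"tx":0,"ty":0,"tz":0,"wx":0,"wy":0,"wz":0}]'
```

```text
time: 8.2
ee_pos: [606.5, 69.4, 26.1]
tcp_rot: [-2.871, -0.305, -1.039]
force: [-3.2, 0.1, 1.3]
opening: 35.6
time: 8.82
ee_pos: [614.5, 71.4, 26.2]
tcp_rot: [-2.87, -0.306, -1.04]
force: [-2.5, -0.0, 1.6]
opening: 35.5
```

```bash
python3 -m jog '[{"tx":0.001,"ty":0,"tz":0,"wx":0,"wy":0,"wz":0},{"tx":0.001,"ty":0,"tz":0,"wx":0,"wy":0,"wz":0},{"tx":0.001,"ty":0,"tz":0,"wx":0,"wy":0,"wz":0},{"tx":0,"ty":0,"tz":0,"wx":0,"wy":0,"wz":0}]'
python3 - <<'E'
from h import *
for n in('wrist','scene'):
    print(imaging.camera_info(n)['eye'],imaging.camera_info(n)['attitude'])
    cv2.imwrite(f'pics/{n}7.png',imaging.camera(n)[:,:,::-1])
crop('pics/wrist7.png','pics/w7c.png',170,90,390,270,3.5)
E
```

```text
time: 9.32
ee_pos: [615.5, 71.5, 25.7]
tcp_rot: [-2.872, -0.306, -1.035]
force: [-7.1, -1.0, 3.9]
opening: 35.7
[588.12462645  65.01948443 190.40872855] [ 0.32573367 -0.26043522 -1.34083853]
[1120.50969701  306.5847947   999.51408164] [0.36840664 0.63052567 2.00731507]
```

View pics/w7c.png

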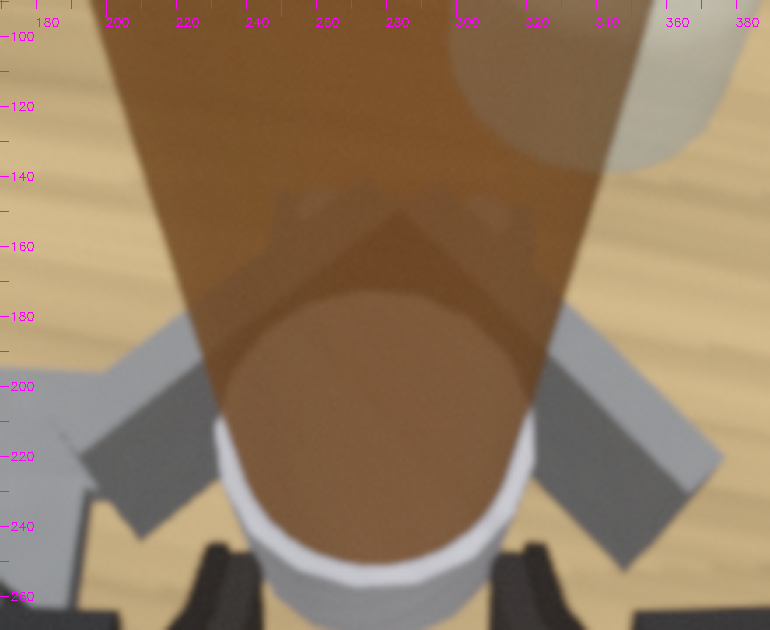

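Force rose to 7 N where the dock should stop it. I'll re-seat with closed fingers (one central contact), so the V can centre the hopper freely.

```bash
python3 -m jog '[{"tx":-0.012,"ty":-0.002,"tz":0,"wx":0,"wy":0,"wz":0},{"tx":-0.012,"ty":-0.002,"tz":0,"wx":0,"wy":0,"wz":0},{"tx":0,"ty":0,"tz":0,"wx":0,"wy":0,"wz":0},{"tx":0,"ty":0,"tz":0,"wx":0,"wy":0,"wz":0},{"tx":0,"ty":0,"tz":0,"wx":0,"wy":0,"wz":0}]' 0
python3 -m jog '[{"tx":0.005,"ty":0.001,"tz":0,"wx":0,"wy":0,"wz":0},{"tx":0.004,"ty":0,"tz":0,"wx":0,"wy":0,"wz":0},{"tx":0.003,"ty":0.001,"tz":0,"wx":0,"wy":0,"wz":0},{"tx":0.002,"ty":0,"tz":0,"wx":0,"wy":0,"wz":0},{"tx":0.001,"ty":0,"tz":0,"wx":0,"wy":0,"wz":0}]'
python3 - <<'E'
from h import *
s=arm.observe(); print(s['opening'],s['force'])
for n in('wrist',):
    cv2.imwrite(f'pics/{n}8.png',imaging.camera(n)[:,:,::-1])
crop('pics/wrist8.png','pics/w8c.png',170,90,390,270,3.5)
E
```

```text
time: 10.05
ee_pos: [594.0, 67.2, 26.3]
tcp_rot: [-2.87, -0.306, -1.042]
force: [0.4, 0.6, -0.2]
opening: 1.5
time: 10.68
ee_pos: [605.7, 69.3, 25.8]
tcp_rot: [-2.873, -0.304, -1.032]
force: [-9.5, -2.8, 7.4]
opening: 0.6
0.6281803142483374 [-9.49031933 -2.82184133  7.3845756 ]
```

View pics/w8c.png

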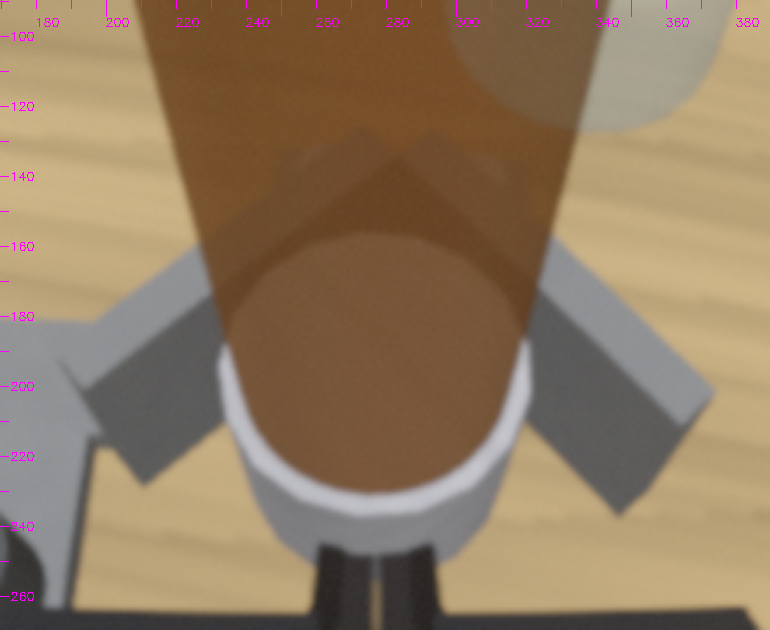

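```bash
python3 -m jog '[{"tx":-0.015,"ty":-0.003,"tz":0,"wx":0,"wy":0,"wz":0},{"tx":-0.025,"ty":-0.005,"tz":0.005,"wx":0,"wy":0,"wz":0},{"tx":-0.015,"ty":0,"tz":0.05,"wx":0,"wy":0,"wz":0},{"tx":-0.005,"ty":0,"tz":0.06,"wx":0,"wy":0,"wz":0},{"tx":0,"ty":0,"tz":0.06,"wx":0,"wy":0,"wz":0}]'
python3 -m jog '[{"tx":0,"ty":0.02,"tz":0.05,"wx":0,"wy":0,"wz":0},{"tx":0,"ty":0.03,"tz":0.04,"wx":-2,"wy":9.8,"wz":0},{"tx":0,"ty":0.03,"tz":0,"wx":-2,"wy":9.8,"wz":0},{"tx":0,"ty":0.03,"tz":0,"wx":-2,"wy":9.8,"wz":0},{"tx":0,"ty":0.03,"tz":0,"wx":-2,"wy":9.8,"wz":0}]'
python3 -m jog '[{"tx":0,"ty":0.005,"tz":0,"wx":0,"wy":0,"wz":9.8},{"tx":0,"ty":0.005,"tz":0,"wx":0,"wy":0,"wz":9.8},{"tx":0,"ty":0.005,"tz":0,"wx":0,"wy":0,"wz":9.8},{"tx":0,"ty":0.005,"tz":0,"wx":0,"wy":0,"wz":9.8},{"tx":0,"ty":0,"tz":0,"wx":0,"wy":0,"wz":9.8}]'
python3 -m jog '[{"tx":0,"ty":0,"tz":0,"wx":0,"wy":0,"wz":9.8},{"tx":0,"ty":0,"tz":0,"wx":0,"wy":0,"wz":9.8},{"tx":0,"ty":0,"tz":0,"wx":0,"wy":0,"wz":9.8},{"tx":0,"ty":0,"tz":0,"wx":0,"wy":0,"wz":0}]'
python3 - <<'E'
from h import *
s=arm.observe(); print(s['joint_pos'],s['ee_pos']); print(R.from_rotvec(s['tcp_rot']).as_matrix().round(2))
for n in('wrist','scene'):
    print(imaging.camera_info(n)['eye'],imaging.camera_info(n)['attitude'])
    cv2.imwrite(f'pics/{n}9.png',imaging.camera(n)[:,:,::-1])
crop('pics/scene9.png','pics/s9c.png',205,160,385,300,4.2)
E
```

```text
time: 11.35
ee_pos: [548.5, 66.1, 173.5]
tcp_rot: [-2.854, -0.311, -1.036]
force: [-0.5, 0.4, -0.2]
opening: 0.3
time: 11.98
ee_pos: [551.0, 151.5, 205.2]
tcp_rot: [-2.808, -0.368, -0.722]
force: [-0.3, 0.6, -0.3]
opening: 0.4
time: 12.6
ee_pos: [551.1, 171.1, 205.2]
tcp_rot: [-2.276, -1.429, -0.499]
force: [-0.3, 0.4, 0.2]
opening: 0.2
time: 13.1
ee_pos: [552.6, 171.2, 204.9]
tcp_rot: [-1.809, -1.916, -0.336]
force: [0.6, -0.6, -0.1]
opening: -0.0
[-0.13538332  0.59299353  1.55936136  0.50030961  1.2972855  -0.40611671] [552.63399354 171.20836642 204.85936399]
[[-0.01  0.98 -0.17]
 [ 0.87  0.1   0.49]
 [ 0.5  -0.15 -0.85]]
[577.52654274 171.90123199 370.19839978] [0.21587559 0.15648002 0.07942683]
[1120.50969701  306.5847947   999.51408164] [0.36840664 0.63052567 2.00731507]
```

View pics/s9c.png

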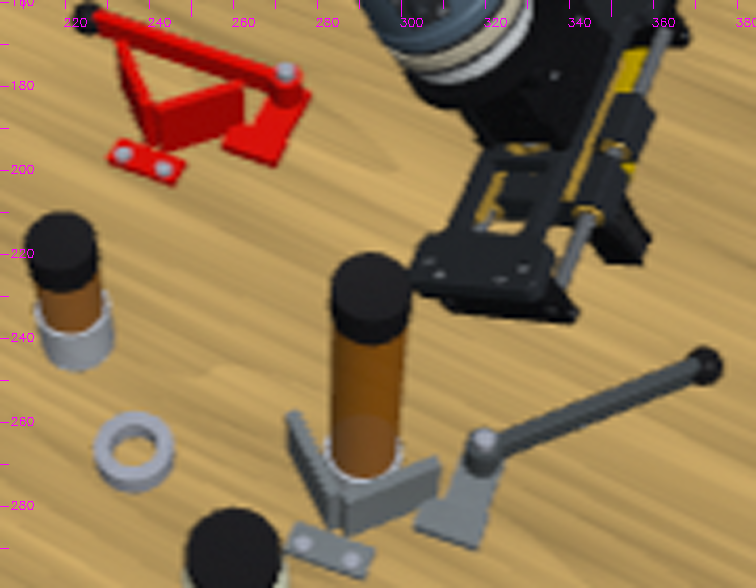

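View pics/wrist9.png

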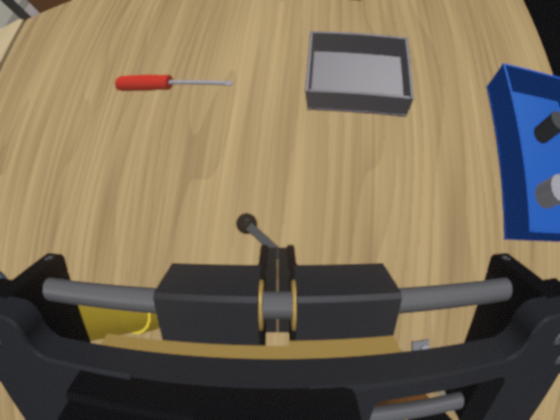

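```bash
cat > tgt.py <<'E'
from h import *
s=arm.observe(); M=R.from_rotvec(s['tcp_rot'])
T=R.from_matrix([[0,1,0],[1,0,0],[0,0,-1]])
print(s['ee_pos'].round(1),'turn',np.degrees((T*M.inv()).as_rotvec()).round(1))
E
python3 tgt.py
```

```text
[551.  171.3 204.9] turn [-29.8  -9.7  -3.1]
```

```bash
python3 -m jog '[{"tx":-0.003,"ty":0.012,"tz":0.01,"wx":-6,"wy":-2,"wz":-0.6},{"tx":-0.003,"ty":0.012,"tz":0,"wx":-6,"wy":-2,"wz":-0.6},{"tx":-0.003,"ty":0.012,"tz":0,"wx":-6,"wy":-2,"wz":-0.6},{"tx":-0.003,"ty":0.012,"tz":0,"wx":-6,"wy":-2,"wz":-0.6},{"tx":-0.003,"ty":0.012,"tz":0,"wx":-6,"wy":-2,"wz":-0.6}]'
python3 tgt.py; python3 -c "
from h import *
print(imaging.camera_info('wrist'))
cv2.imwrite('pics/wrist10.png',imaging.camera('wrist')[:,:,::-1])"
```

```text
time: 13.82
ee_pos: [535.4, 231.0, 215.6]
tcp_rot: [2.213, 2.218, -0.0]
force: [-0.8, -0.4, 0.6]
opening: 0.4
[535.4 231.  215.6] turn [ 0.4  0.3 -0.1]
{'fov_y': 65.70646984690485, 'cx': 277.03172416979555, 'cy': 207.95709104588653, 'eye': array([534.87901795, 314.79532927, 360.15397807]), 'attitude': array([-0.31133529, -0.00583099,  0.00117129])}
```

View pics/wrist10.png

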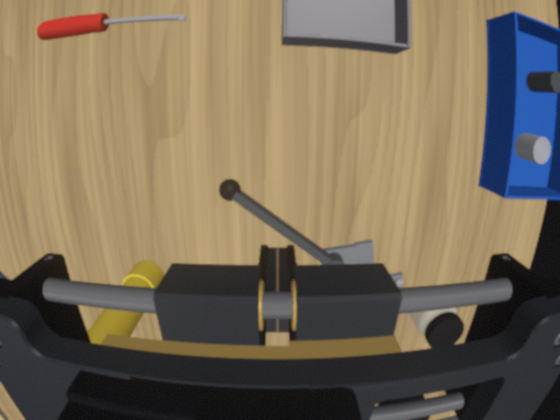

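```bash
python3 -c "
from h import *
i=imaging.camera_info('wrist')
print(at(i,'wrist',230,189,22), at(i,'wrist',332,258,35))"
```

```text
[484.68612818 230.81125676  22.        ] [597.78476682 154.5774364   35.        ]
```

```bash
python3 -m jog '[{"tx":0.015,"ty":0,"tz":-0.04,"wx":0,"wy":0,"wz":0},{"tx":0,"ty":0,"tz":-0.05,"wx":0,"wy":0,"wz":0},{"tx":0,"ty":0,"tz":-0.05,"wx":0,"wy":0,"wz":0},{"tx":0,"ty":0,"tz":-0.03,"wx":0,"wy":0,"wz":0},{"tx":0,"ty":0,"tz":-0.02,"wx":0,"wy":0,"wz":0}]'
python3 -c "
from h import *
print(imaging.camera_info('wrist')['eye'])
for n in ('wrist','scene'): cv2.imwrite(f'pics/{n}11.png',imaging.camera(n)[:,:,::-1])"
```

```text
time: 14.5
ee_pos: [550.3, 230.3, 23.7]
tcp_rot: [2.215, 2.223, -0.002]
force: [0.0, -0.0, 0.2]
opening: 0.6
[550.28086433 313.64211155 168.43931423]
```

View pics/wrist11.png

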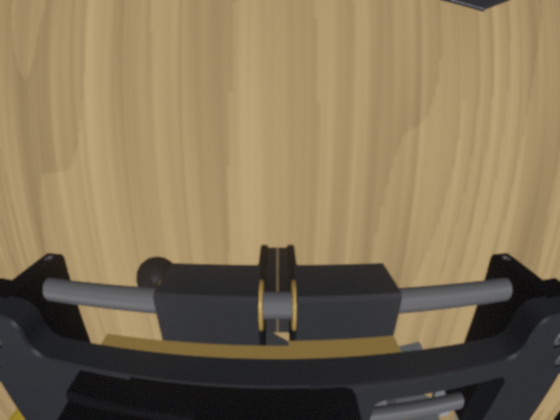

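View pics/scene11.png

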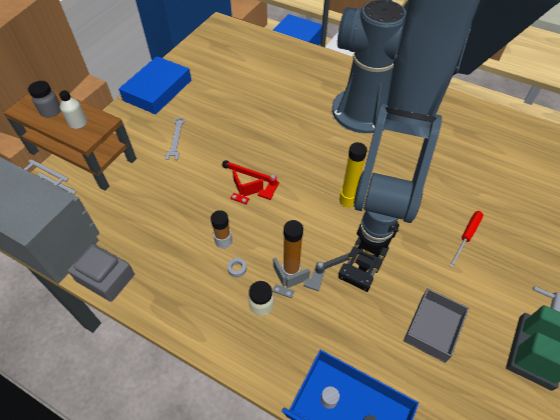

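```bash
python3 - <<'E'
import numpy as np
P=np.array([605,136.]);p=np.array([550.3,230.3])
for a,r in [(145,97),(155,92),(165,88),(177,86),(189,88),(200,95),(211,102),(222,109),(233,116),(243,121),(252,125),(260,128),(267,130),(273,132),(279,132)]:
    t=np.radians(a);n=np.array([np.sin(t),-np.cos(t)])
    q=P+r*np.array([np.cos(t),np.sin(t)])+(5+15*abs(n[0])+9.5*abs(n[1]))*n
    print(a,q.round(),(q-p).round(),'bodyxmin',round(q[0]-95),'y',(q[1]-37).round());p=q
E
```

```text
145 [538. 209.] [-12. -21.] bodyxmin 443 y 172.0
155 [530. 193.] [ -8. -16.] bodyxmin 435 y 156.0
165 [525. 176.] [ -5. -17.] bodyxmin 430 y 139.0
177 [520. 156.] [ -5. -20.] bodyxmin 425 y 119.0
189 [515. 139.] [ -4. -17.] bodyxmin 420 y 102.0
200 [509. 121.] [ -6. -17.] bodyxmin 414 y 84.0
211 [507. 101.] [ -2. -20.] bodyxmin 412 y 64.0
222 [509.  79.] [  2. -22.] bodyxmin 414 y 42.0
233 [517.  57.] [  8. -22.] bodyxmin 422 y 20.0
243 [530.  38.] [ 13. -19.] bodyxmin 435 y 1.0
252 [545.  24.] [ 15. -15.] bodyxmin 450 y -13.0
260 [562.  14.] [ 16. -10.] bodyxmin 467 y -23.0
267 [578.   7.] [16. -6.] bodyxmin 483 y -30.0
273 [591.   3.] [14. -4.] bodyxmin 496 y -34.0
279 [605.   2.] [13. -1.] bodyxmin 510 y -35.0
```

```bash
python3 - <<'E'
import numpy as np
P=np.array([605,136.]);p=np.array([550.3,230.3]);H=np.array([648,77.])
for a,r,y in [(145,97,0),(155,92,0),(165,88,0),(177,86,0),(189,88,0),(200,95,-7),(211,103,-14),(222,112,-21),(233,120,-21),(243,125,-21),(252,128,-21),(260,130,-21),(267,132,-21),(273,133,-21),(279,133,-21)]:
    t=np.radians(a);n=np.array([np.sin(t),-np.cos(t)]);Y=np.radians(y)
    ux=np.array([np.cos(Y),np.sin(Y)]);uy=np.array([-ux[1],ux[0]])
    q=P+r*np.array([np.cos(t),np.sin(t)])+(5+15*abs(n@ux)+9.5*abs(n@uy))*n
    def gap(c): 
        d=c-q; e=np.abs([d@ux,d@uy])-[95,37.5]; return round(np.hypot(*np.maximum(e,0)))
    print(a,y,q.round(),((q-p)).round(),'gaps',gap(H)-21,gap(np.array([365,104]))-23,gap(np.array([646,-128]))-23);p=q
E
```

```text
145 0 [538. 209.] [-12. -21.] gaps 75 80 277
155 0 [530. 193.] [ -8. -16.] gaps 61 64 261
165 0 [525. 176.] [ -5. -17.] gaps 47 50 245
177 0 [520. 156.] [ -5. -20.] gaps 32 39 225
189 0 [515. 139.] [ -4. -17.] gaps 24 32 209
200 -7 [509. 123.] [ -7. -16.] gaps 28 22 184
211 -14 [505. 102.] [ -4. -20.] gaps 29 19 157
222 -21 [507.  78.] [  1. -24.] gaps 18 24 128
233 -21 [515.  53.] [  9. -24.] gaps 17 40 102
243 -21 [530.  34.] [ 14. -19.] gaps 24 61 79
252 -21 [546.  21.] [ 16. -14.] gaps 31 81 60
260 -21 [561.  12.] [15. -9.] gaps 34 98 48
267 -21 [576.   5.] [15. -6.] gaps 34 114 41
273 -21 [589.   2.] [14. -3.] gaps 33 128 41
279 -21 [603.   1.] [14. -1.] gaps 28 141 45
```

Good clearances. Sweep the first part.

```bash
python3 -m jog '[{"tx":-0.006,"ty":-0.011,"tz":0,"wx":0,"wy":0,"wz":0},{"tx":-0.006,"ty":-0.010,"tz":0,"wx":0,"wy":0,"wz":0},{"tx":-0.008,"ty":-0.016,"tz":0,"wx":0,"wy":0,"wz":0},{"tx":-0.005,"ty":-0.017,"tz":0,"wx":0,"wy":0,"wz":0},{"tx":-0.005,"ty":-0.02,"tz":0,"wx":0,"wy":0,"wz":0}]'
python3 -c "
from h import *
for n in ('side','scene'): cv2.imwrite(f'pics/{n}12.png',imaging.camera(n)[:,:,::-1])"
```

```text
time: 15.22
ee_pos: [521.6, 155.8, 25.6]
tcp_rot: [2.211, 2.223, 0.002]
force: [0.9, 2.0, -0.0]
opening: 0.6
```

View pics/side12.png

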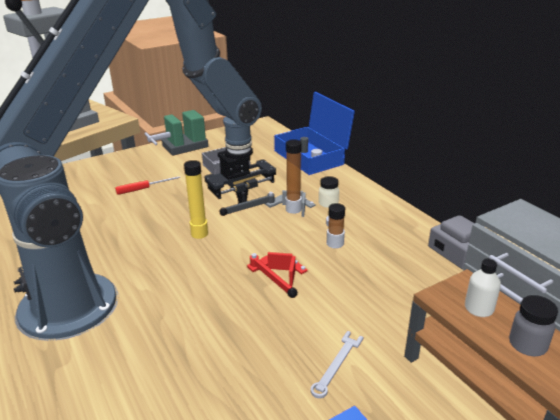

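View pics/scene12.png

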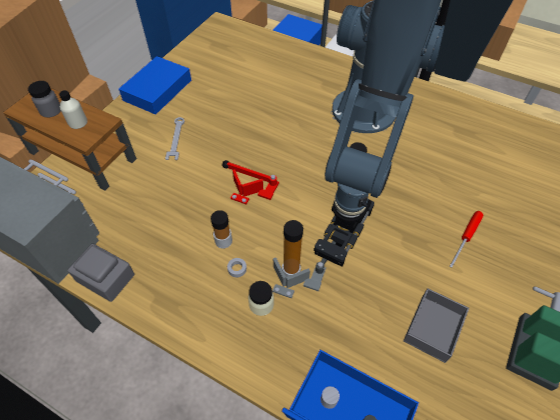

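```bash
python3 -m jog '[{"tx":-0.006,"ty":-0.017,"tz":0,"wx":0,"wy":0,"wz":0},{"tx":-0.007,"ty":-0.016,"tz":0,"wx":0,"wy":0,"wz":-7},{"tx":-0.004,"ty":-0.02,"tz":0,"wx":0,"wy":0,"wz":-7},{"tx":0.001,"ty":-0.024,"tz":0,"wx":0,"wy":0,"wz":-7},{"tx":0.009,"ty":-0.024,"tz":0,"wx":0,"wy":0,"wz":0}]'
python3 -c "
from h import *
for n in ('side',): cv2.imwrite(f'pics/{n}13.png',imaging.camera(n)[:,:,::-1])
crop('pics/side13.png','pics/sd13.png',170,130,370,270,4)"
```

```text
time: 15.95
ee_pos: [513.3, 55.2, 25.0]
tcp_rot: [2.581, 1.784, -0.004]
force: [0.3, 1.9, -1.3]
opening: 0.6
```

View pics/sd13.png

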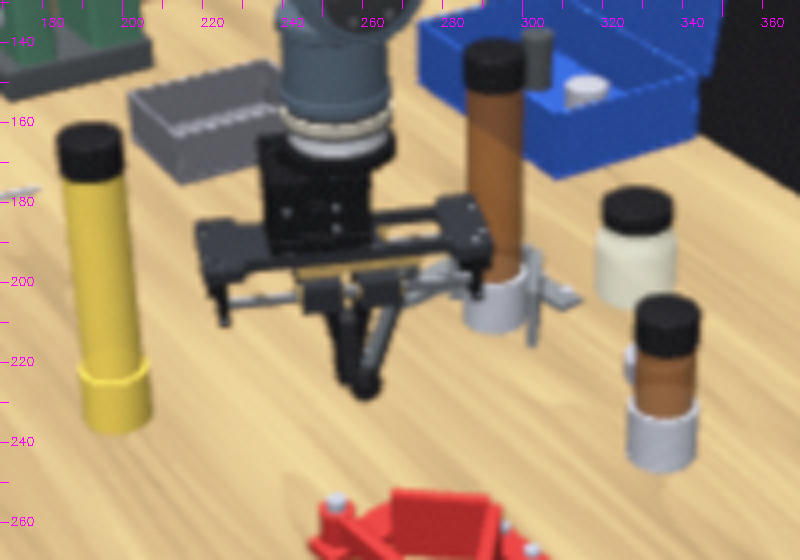

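```bash
python3 -m jog '[{"tx":0.015,"ty":-0.020,"tz":0,"wx":0,"wy":0,"wz":0},{"tx":0.016,"ty":-0.013,"tz":0,"wx":0,"wy":0,"wz":0},{"tx":0.015,"ty":-0.009,"tz":0,"wx":0,"wy":0,"wz":0},{"tx":0.013,"ty":-0.006,"tz":0,"wx":0,"wy":0,"wz":0},{"tx":0.008,"ty":-0.002,"tz":0,"wx":0,"wy":0,"wz":0}]'
python3 -c "
from h import *
for n in ('side','scene'): cv2.imwrite(f'pics/{n}14.png',imaging.camera(n)[:,:,::-1])
crop('pics/side14.png','pics/sd14.png',210,130,370,260,4.5)"
```

```text
time: 16.62
ee_pos: [582.5, 5.6, 25.1]
tcp_rot: [2.58, 1.783, -0.0]
force: [-1.3, -0.1, 0.6]
opening: 0.6
```

View pics/sd14.png

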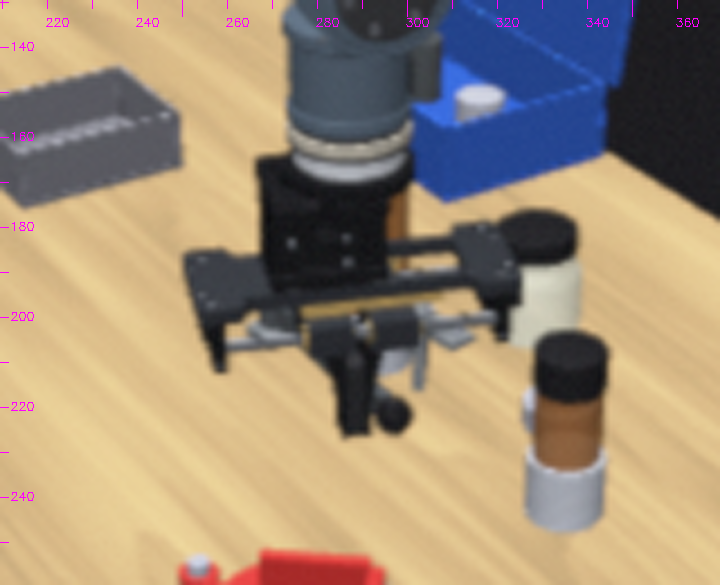

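```bash
python3 -m jog '[{"tx":0.006,"ty":-0.001,"tz":0,"wx":0,"wy":0,"wz":0},{"tx":0.005,"ty":-0.001,"tz":0,"wx":0,"wy":0,"wz":0},{"tx":0.004,"ty":0,"tz":0,"wx":0,"wy":0,"wz":0},{"tx":0.002,"ty":0,"tz":0,"wx":0,"wy":0,"wz":0},{"tx":0.001,"ty":0,"tz":0,"wx":0,"wy":0,"wz":0}]'
python3 -m jog '[{"tx":0.002,"ty":0,"tz":0,"wx":0,"wy":0,"wz":0},{"tx":0.001,"ty":0,"tz":0,"wx":0,"wy":0,"wz":0},{"tx":0.001,"ty":0,"tz":0,"wx":0,"wy":0,"wz":0}]'
```

```text
time: 17.35
ee_pos: [599.7, 4.1, 25.2]
tcp_rot: [2.58, 1.783, -0.001]
force: [-1.5, -0.5, 0.4]
opening: 0.4
time: 17.73
ee_pos: [603.7, 4.0, 25.2]
tcp_rot: [2.58, 1.783, -0.001]
force: [-0.7, 0.2, -1.0]
opening: 0.9
```

```bash
python3 -m jog '[{"tx":0.001,"ty":0,"tz":0,"wx":0,"wy":0,"wz":0},{"tx":0.001,"ty":0,"tz":0,"wx":0,"wy":0,"wz":0},{"tx":0.001,"ty":0,"tz":0,"wx":0,"wy":0,"wz":0}]'
python3 -m jog '[{"tx":0.001,"ty":0,"tz":0,"wx":0,"wy":0,"wz":0},{"tx":0.001,"ty":0,"tz":0,"wx":0,"wy":0,"wz":0}]'
```

```text
time: 18.1
ee_pos: [605.7, 4.1, 25.1]
tcp_rot: [2.581, 1.784, -0.004]
force: [-3.2, -0.3, 1.6]
opening: 0.4
time: 18.35
ee_pos: [606.0, 4.2, 24.9]
tcp_rot: [2.582, 1.786, -0.008]
force: [-7.0, -0.2, 5.5]
opening: 0.8
```

```bash
python3 -m jog '[{"tx":0.001,"ty":0,"tz":0,"wx":0,"wy":0,"wz":0},{"tx":-0.01,"ty":-0.001,"tz":0,"wx":0,"wy":0,"wz":0},{"tx":-0.02,"ty":-0.002,"tz":0,"wx":0,"wy":0,"wz":0},{"tx":-0.03,"ty":-0.005,"tz":0.01,"wx":0,"wy":0,"wz":0},{"tx":-0.02,"ty":-0.005,"tz":0.05,"wx":0,"wy":0,"wz":0}]'
python3 -m jog '[{"tx":0,"ty":0,"tz":0.05,"wx":0,"wy":0,"wz":0},{"tx":0,"ty":0,"tz":0.05,"wx":0,"wy":0,"wz":0},{"tx":0,"ty":-0.03,"tz":0.05,"wx":0,"wy":0,"wz":0},{"tx":0,"ty":-0.03,"tz":0.05,"wx":0,"wy":0,"wz":0},{"tx":0,"ty":-0.01,"tz":0.02,"wx":0,"wy":0,"wz":0}]'
python3 -c "
from h import *
for n in ('wrist','scene','side'):
  i=imaging.camera_info(n); np.save('pics/i_'+n,i,allow_pickle=True)
  cv2.imwrite(f'pics/{n}15.png',imaging.camera(n)[:,:,::-1])
crop('pics/scene15.png','pics/s15.png',215,200,345,310,5.5)
crop('pics/side15.png','pics/sd15.png',210,130,370,260,4.5)"
```

```text
time: 18.98
ee_pos: [527.3, -8.9, 83.5]
tcp_rot: [2.583, 1.784, -0.006]
force: [1.1, -1.0, 1.2]
opening: 0.3
time: 19.6
ee_pos: [532.1, -81.4, 309.3]
tcp_rot: [2.574, 1.776, 0.008]
force: [-0.2, 0.1, -1.8]
opening: 0.4
```

View pics/s15.png

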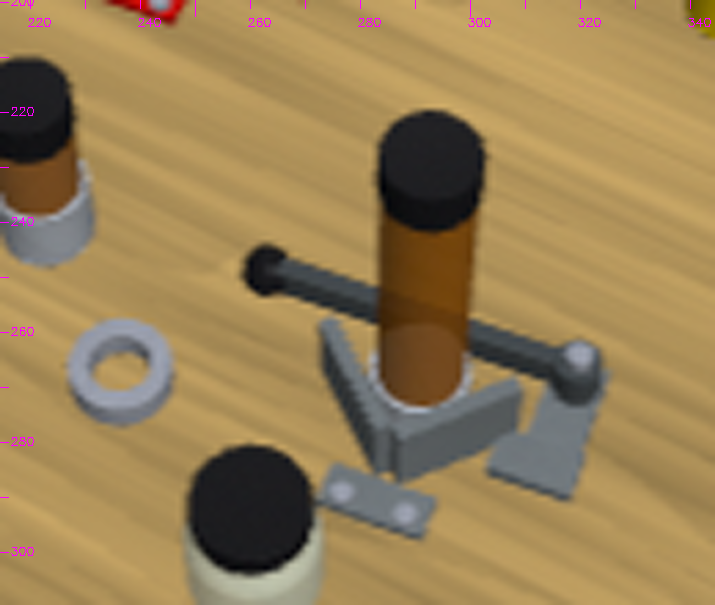

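View pics/sd15.png

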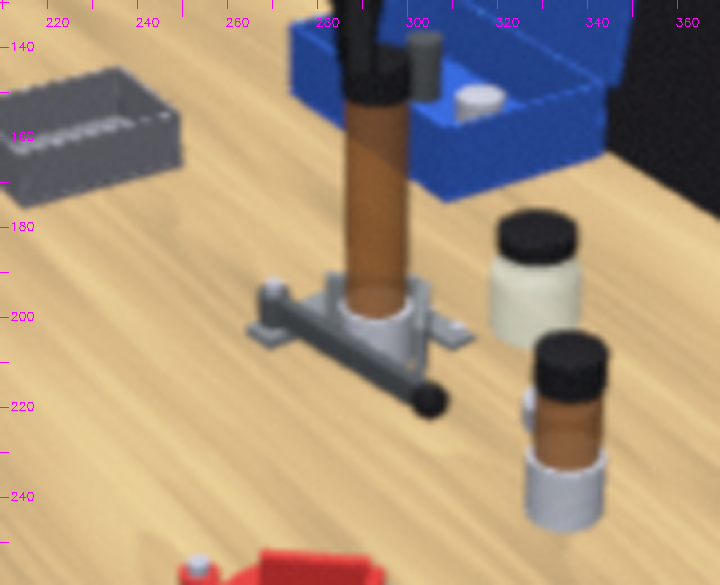

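View pics/wrist15.png

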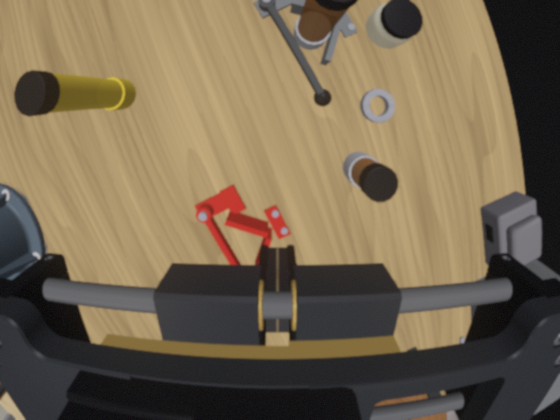

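```bash
python3 - <<'E'
from h import *
I={n:np.load(f'pics/i_{n}.npy',allow_pickle=True).item() for n in('wrist','scene','side')}
yaw=.1561;D=np.array([648,77.1])
def loc(p): d=np.array(p[:2])-D;c,s=np.cos(yaw),np.sin(yaw);return np.round([c*d[0]+s*d[1],-s*d[0]+c*d[1]],1)
def S(x,y): return 215+x/5.5-.5,200+y/5.5-.5
def SD(x,y): return 210+x/4.5-.5,130+y/4.5-.5
b=at(I['scene'],'scene',*S(265,270),22);p=at(I['scene'],'scene',*S(579,356),40)
print('scene ball',loc(b),'pivot',loc(p))
b=at(I['side'],'side',*SD(430,400),22);p=at(I['side'],'side',*SD(273,290),40);print('side ball',loc(b),'pivot',loc(p))
b=at(I['wrist'],'wrist',323,98,22);p=at(I['wrist'],'wrist',266,5,40);print('wrist',loc(b),loc(p))
print('cap scene', loc(at(I['scene'],'scene',*S(432,163),210)))
# overlay predicted
for n,f in(('scene',(215,200,345,310,5.5)),('side',(240,130,370,260,4.5))):
  im=cv2.imread(f'pics/{n}15.png'); k=int(f[4]); big=cv2.resize(im,None,fx=4,fy=4,interpolation=cv2.INTER_CUBIC)
  c,s=np.cos(yaw),np.sin(yaw)
  def W(l): return (D[0]+c*l[0]-s*l[1],D[1]+s*l[0]+c*l[1],l[2])
  pts=[((23*np.cos(a),23*np.sin(a),z),(0,255,0)) for a in np.linspace(0,6.28,50) for z in(0,40)]+[((21.5*np.cos(a),21.5*np.sin(a),210),(0,0,255)) for a in np.linspace(0,6.28,50)]
  pts+=[((-33,-85,22),(255,0,255)),((-33,65,40),(255,0,255))]+[((-33+e,65-t,32),(255,255,0)) for t in range(15,140,8) for e in(-5,5)]
  for l,col in pts:
    u,v=proj(I[n],n,W(l)); cv2.circle(big,(round(4*u+2),round(4*v+2)),2,col,-1)
  cv2.imwrite(f'pics/{n}15o.png',big[f[1]*4-80:f[3]*4,f[0]*4:f[2]*4+20])
E
```

```text
scene ball [-35.  -88.3] pivot [-32.3  62.8]
side ball [-37.7 -86.8] pivot [-43.9  54.5]
wrist [-34.3 -86.5] [-38.7  55.9]
cap scene [1.5 0.7]
```

View pics/scene15o.png

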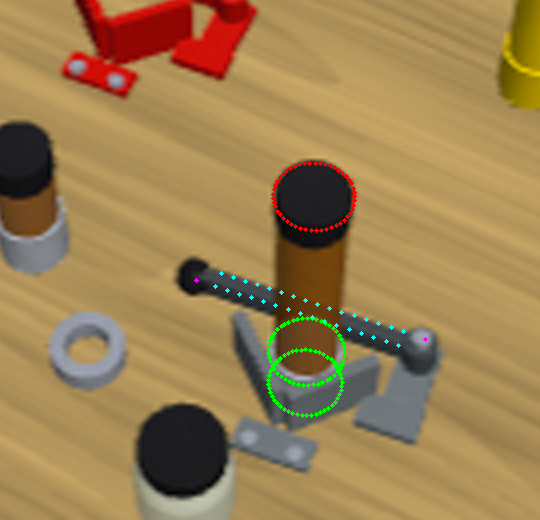

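View pics/side15o.png

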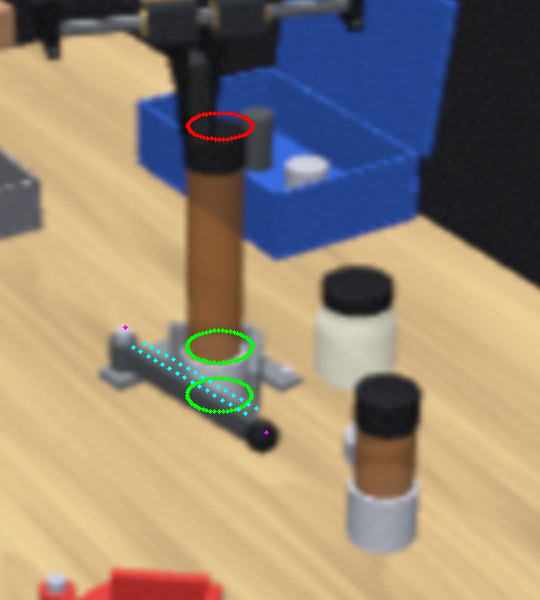

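```bash
python3 -m jog '[{"tx":0.01,"ty":-0.02,"tz":0,"wx":0,"wy":0,"wz":0},{"tx":0,"ty":-0.02,"tz":0,"wx":0,"wy":0,"wz":0},{"tx":0,"ty":0,"tz":0,"wx":0,"wy":0,"wz":0}]'
python3 - <<'E'
from h import *
i=imaging.camera_info('wrist');cv2.imwrite('pics/wrist16.png',imaging.camera('wrist')[:,:,::-1])
yaw=.1561;D=np.array([648,77.1]);c,s=np.cos(yaw),np.sin(yaw)
def W(l): return (D[0]+c*l[0]-s*l[1],D[1]+s*l[0]+c*l[1],l[2])
crop('pics/wrist16.png','pics/w16a.png',220,0,400,130,4)
big=cv2.resize(cv2.imread('pics/wrist16.png'),None,fx=4,fy=4,interpolation=cv2.INTER_CUBIC)
pts=[((23*np.cos(a),23*np.sin(a),z),(0,255,0)) for a in np.linspace(0,6.28,50) for z in(0,40)]
pts+=[((-33,-85,22),(255,0,255)),((-33,65,40),(255,0,255))]+[((-33+e,65-t,32),(255,255,0)) for t in range(15,140,8) for e in(-5,5)]
for l,col in pts:
    u,v=proj(i,'wrist',W(l)); cv2.circle(big,(round(4*u+2),round(4*v+2)),2,col,-1)
cv2.imwrite('pics/w16o.png',big[0:520,880:1600])
E
```

```text
time: 20.12
ee_pos: [539.7, -120.7, 303.9]
tcp_rot: [2.583, 1.781, -0.003]
force: [-0.3, 0.0, -1.0]
opening: 0.3
```

View pics/w16o.png

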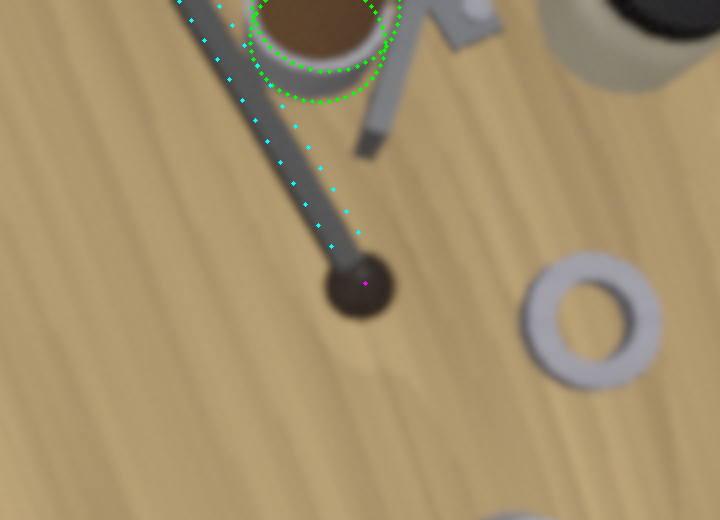

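View pics/w16a.png

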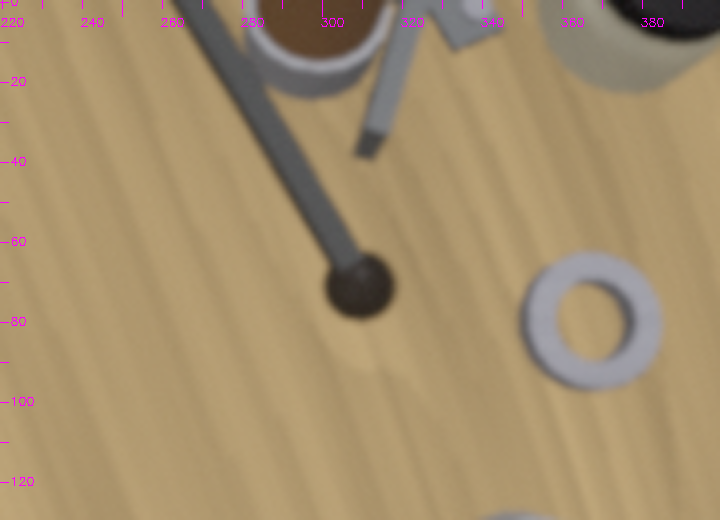

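```bash
python3 -m jog '[{"tx":0,"ty":0.04,"tz":0,"wx":0,"wy":0,"wz":0},{"tx":-0.01,"ty":0.04,"tz":0,"wx":0,"wy":0,"wz":0},{"tx":-0.01,"ty":0.03,"tz":0,"wx":0,"wy":0,"wz":0},{"tx":0,"ty":0,"tz":0,"wx":0,"wy":0,"wz":0}]'
python3 - <<'E'
from h import *
i=imaging.camera_info('wrist');cv2.imwrite('pics/wrist17.png',imaging.camera('wrist')[:,:,::-1])
yaw=.1561;D=np.array([648,77.1]);c,s=np.cos(yaw),np.sin(yaw)
def W(l): return (D[0]+c*l[0]-s*l[1],D[1]+s*l[0]+c*l[1],l[2])
u,v=map(int,proj(i,'wrist',W((-10,0,20))));print(u,v)
big=cv2.resize(cv2.imread('pics/wrist17.png'),None,fx=4,fy=4,interpolation=cv2.INTER_CUBIC)
raw=big.copy()
S=60/2**.5
pts=[((23*np.cos(a),23*np.sin(a),z),(0,255,0)) for a in np.linspace(0,6.28,50) for z in(0,40)]
pts+=[((32,0,45),(0,0,255)),((32-S,S,45),(0,0,255)),((32-S,-S,45),(0,0,255)),((-33,-85,22),(255,0,255)),((-33,65,40),(255,0,255))]+[((-33+e,65-t,32),(255,255,0)) for t in range(15,140,8) for e in(-5,5)]
for l,col in pts:
    a,b=proj(i,'wrist',W(l)); cv2.circle(big,(round(4*a+2),round(4*b+2)),2,col,-1)
y0=max(0,4*v-280);x0=max(0,4*u-390)
cv2.imwrite('pics/w17o.png',big[y0:y0+590,x0:x0+780]);cv2.imwrite('pics/w17r.png',raw[y0:y0+590,x0:x0+780])
E
```

```text
time: 20.68
ee_pos: [518.3, -6.7, 304.9]
tcp_rot: [2.578, 1.788, -0.002]
force: [-0.5, 0.1, -0.5]
opening: 0.6
339 82
```

View pics/w17o.png

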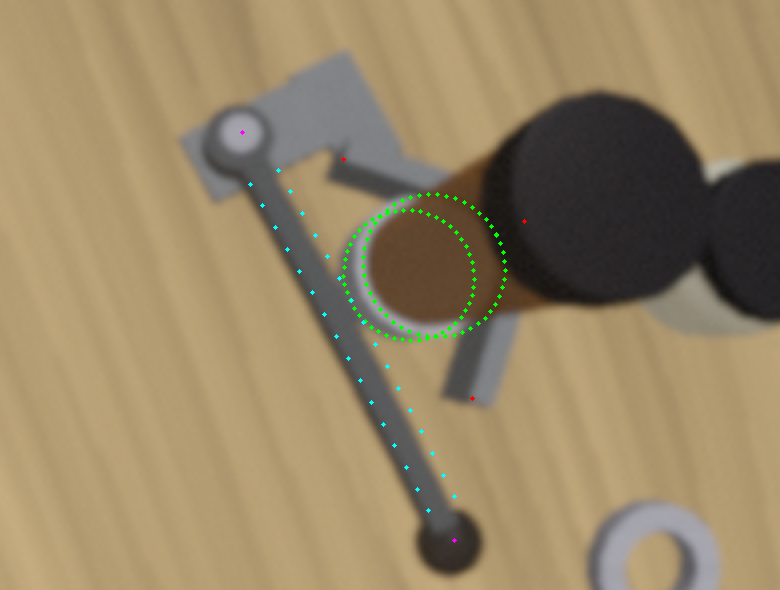

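View pics/w17r.png

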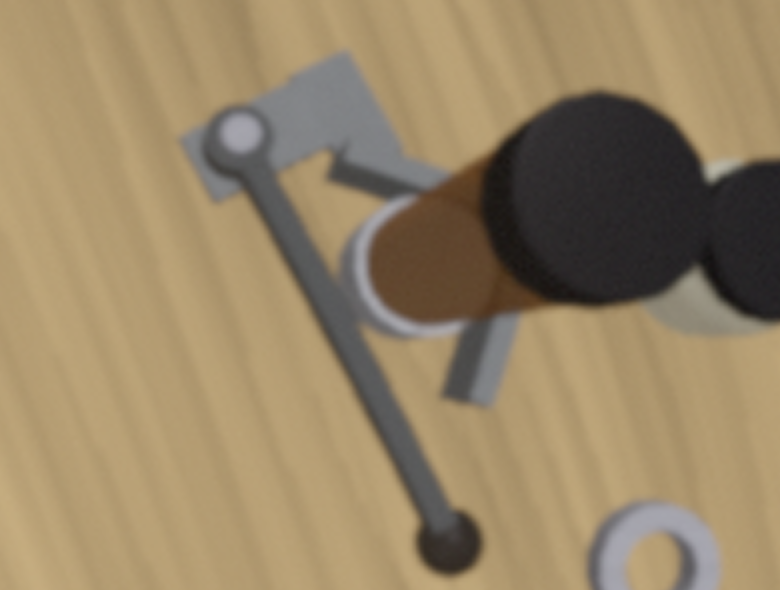

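```bash
python3 -c "
from bench import arm
s=arm.observe();print(s['force'],s['dq'].round(3));print(arm.sign_off())"
```

```text
[ 0.81955804 -0.47016146 -0.35395912] [-0.03   0.011 -0.026 -0.008 -0.006 -0.002]
the job is handed in; nothing more can be done
None
```

The hopper is in the V dock, upright, and the keeper bar is shut behind it. I handed the job in at about 21 s, with the arm raised clear of everything.

**What I did:** I pushed the amber hopper low on its foot with the tool tilted back 40° and the fingers part open as a cradle. I then turned the push to the dock's axis and pressed it home. I re-seated it with closed fingers so the V could centre it. Last, I swept the keeper shut from its outer side until it stopped at about 7 N.

**Last checks:**
- **Hopper:** pushing force rose from about 2 N to 7–9 N at the expected place. In the last wrist picture the foot is within about 1 mm of the predicted seated position.
- **Keeper:** the bar lies parallel to its shut line to about 0.005 rad in the last wrist picture.
- **Bystanders:** the short hopper, jar, collar, yellow tube and red dock looked unmoved by eye; I did not measure them or re-check the wrench, screwdriver and tray closely.
- **Disagreements:** the side camera puts the keeper's pivot about 15 mm away from where the scene camera does. I read this as calibration and reading error. The scene camera alone would leave the bar about 0.02 rad open. I relied on the hard stop and the wrist view.

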